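# Sweep the offcuts off the crate table with the mug's crumb pusher

### The arm

A 6-joint arm with a two-finger parallel gripper is mounted at the origin on the work surface. World frame = base frame: x ahead of the robot, y to its left, z up, the work surface at z = 0. Lengths are in mm, angles in rad, forces in N, time in s.
With the tool pointing down it reaches from about 325 to 775 mm from the base axis. Payload 5.5 kg.
Tool frame: the origin (TCP) lies between the finger pads, 19 mm behind the fingertips; this is the grasp point; z points along the fingers, y is the line along which they close (so a half turn about z gives the same grasp; the last joint's range is limited). The gripper opens to 85 mm and grips with 20 to 120 N. Pads are 22 mm wide; open, the fingers measure 114 mm over their backs; the gripper's body (76 mm by 85 mm) begins 54 mm behind the grasp point. The pads swing forward as they close: fully open they stand 13 mm farther back than shut.
Start: joints at [1.104, 0.091, 1.231, -0, 1.82, -0.057], TCP at [239.061, 550.333, 249.975] pointing down, gripper open.
Joint ranges: [-2.87, 2.87], [-0.86, 2.18], [0.17, 2.46], [-1.51, 4.65], [0.06, 2.69], [-2.65, 2.65]. Speed limits (rad/s): [2.57, 2.57, 3.01, 3.14, 3.14, 3.14].

### API

Orientations are given as a unit quaternion [w, x, y, z].
In Python, from rig import bot gives the robot as it stands.
- The arm moves only by the tool move_arm, never from a script. Its argument "increments" is a list of rows, each a list of 5 numbers: the shift along the world's x, y, z in units of 0.15 m (1.0 is 0.15 m), then the turn about the world's z in units of 360 degrees (1.0 is 360 degrees), then the closure, from 0 (fully open) to 1 (shut). A call has 1 to 8 rows; each row is the pose to reach, as a shift and turn from the pose commanded when the call began, turning the shorter way round; what a row does not reach only later rows make up. A row lasts 1/8 s, in which the tool goes at most 62.5 mm and 10.7 degrees, less where a joint would pass 70% of its speed; a pose out of reach is approached as far as the arm can. A call with a number of a shift or a turn outside -1 to 1 is refused whole. A call with a gripper value outside its range is refused whole. The fingers move at their own pace and stop on an object; the grip force is fixed at half the most. Time passes only in rows, so rows that repeat a pose let the fingers close. It gives the time, the measured TCP pose, the force, the opening and the grip force at its end, in the units of the state.
- bot.get_obs(): the state, without advancing time (a new reading comes with each control period).
- bot.capture(name): name is "side" or "top"; returns the picture (480x640x3 uint8, red, green, blue); there is no depth.
- bot.camera_params(name): a dict with "fx", "fy", "cx", "cy" (pixels), "k1" (the pictures are not rectified: a ray, as slopes to the right and down, at radius r is drawn at 1 + k1 r^2 times it, then the intrinsics apply), "rvec" (rotation vector, rad) and "tvec" (3), from world to camera coordinates, as OpenCV has them. Camera axes: x right, y down, z forward; pixel columns grow to the right and rows downward; lengths in mm; the calibration is good to about 2 mm. A picture is of the moment at which its call begins. camera_params takes no time and is no camera call.
- bot.sign_off(): hands the job in; it is judged then, once.
The state is a dict: "t": time; "joint_pos": joint angles; "qd": joint speeds; "joint_torque": joint torques, N m; "ee_pos": TCP position; "tcp_rot": TCP orientation; "ft_force": force on the tool from outside, world axes, zero at the start; "ft_torque": the same for the moment, N m; "gripper_width": opening from 0.0 (shut) to 1.0 (fully open); "gripper_force": force on a finger pad.
Only numpy, scipy, OpenCV 4.12 (cv2) and the standard library are available. Lean on these libraries where they do the work, as an engineer would, in place of code of your own. Each camera call takes 0.05 s, during which the arm holds its last target. There are 200 camera calls.

### The job

Clear the three pale wood offcuts off the table into the waste bin that hangs on its far edge, using the crumb pusher and never touching the offcuts with the gripper or arm. The pusher stands head up in the mug: take it out by its head, lay it flat on the table and let go, then take it again by its handle, sweep all three offcuts over the edge into the bin with its head and finally leave the pusher lying flat on the table. Do not move the spinning top, the dish with the marble, the can or the box of cards, and leave the mug standing.

Things in the scene. Friction and masses are not known exactly. Their poses are not given: they have to be found in the camera images.
- pusher: Crumb pusher, 172 mm long, 120 g; origin at the centre of its butt end, z axis along the handle to the head (z is up when it stands in the mug, butt on the mug's floor). Butt 30 x 30 mm (z 0 to 22 mm), square handle 20 x 20 mm (to 140), head (140 to 172). Same if turned half round its z. Lying flat (its x vertical), its axis is 15 mm above the table.
- pusher_grip (a point): Point on the axis of the pusher's handle, 80 mm from the butt end: where to hold it for sweeping (within 40 mm along the handle is fine).
- pusher_head (a point): Centre of the pusher's aluminium head, 156 mm from the butt end. The head is 58 mm wide along the pusher's y, 30 mm thick along its x: a plate (z 140 to 148 mm) with two 5 mm side cheeks reaching on to 172 mm: a scoop 48 mm wide, 24 mm deep, open to +z. Out of the mug it is taken across its 58 mm width.
- mug: Aluminium mug, loose, outer radius 42 mm, 90 mm high, wall 4 mm, handle at its own +y; origin at the centre of its underside, inner floor 5 mm above it. It stands on the left or the right of the table.
- bin: Grey open waste bin, fixed, hung on the table's far edge: 130 (x) x 180 (y) x 130 (z) mm, wall 4 mm. Origin at the centre of its underside; the mouth is 130 mm above it and 20 mm below the table top. The table's straight far edge runs along y at 70 mm before the bin's origin (bin's x = -70 mm); the bin's side wall begins 5 mm beyond it.
- block: Offcut: plain pale wooden block 30 x 22 x 20 mm high, about 14 g; origin at the centre of its underside.
- stub: Offcut: pale round dowel stub standing on end, diameter 27 mm, 22 mm high, about 14 g; origin at the centre of its underside.
- ell: Offcut: pale L-shaped piece, 32 (x) x 26 (y) x 18 mm high, about 12 g; origin under its middle (it spans x -16 to 16 and y -12 to 14 mm).
- top: Bystander: wooden spinning top, 42 mm across, 46 mm high, standing on its crown, tip up; origin at the centre of its underside.
- dish: Bystander: small white dish 76 mm across, 22 mm high, with a glass marble in it; origin at the centre of its underside.
- can: Bystander: can 66 mm across, 100 mm high, on the side where the mug is not; origin at the centre of its underside.
- cards: Bystander: box of cards 90 x 62 x 18 mm high; origin at the centre of its underside.

How it is judged (in metres and radians):
On the way, in this order (a step that is already met when the one before it is completed fails the run):
1. the pusher has been taken out of the mug and lies flat on the table, let go and at rest (angle between pusher's own z axis and vertical between 1.4 and 1.75 rad and height (world z) of pusher between 0 and 0.045 m and height (world z) of pusher_grip between 0 and 0.045 m and linear speed of pusher below 0.03 m/s and contact force between the fingers and pusher below 0.1 N), for 0.2 s.
2. the pusher is held by its handle (fingers on the pusher, TCP within 50 mm of the grip point) (contact force between the fingers and pusher above 1 N and distance between the grasp point and pusher_grip below 0.05 m), for 0.2 s.
3. all three offcuts are in the bin (x of block in the frame of bin between -0.066 and 0.066 m and y of block in the frame of bin between -0.09 and 0.09 m and z of block in the frame of bin between -0.005 and 0.11 m and x of stub in the frame of bin between -0.066 and 0.066 m and y of stub in the frame of bin between -0.09 and 0.09 m and z of stub in the frame of bin between -0.005 and 0.11 m and x of ell in the frame of bin between -0.066 and 0.066 m and y of ell in the frame of bin between -0.09 and 0.09 m and z of ell in the frame of bin between -0.005 and 0.11 m), for 0.1 s.
At the end, for the whole second after the job is handed in: All three offcuts are inside the bin (between its walls, below its mouth). The pusher lies flat on the table (within 10 degrees of level, butt and grip point under 45 mm high), let go and at rest. The mug stands upright (within 11 degrees) on the table (all of step 1 and all of step 3 and angle between mug's own z axis and vertical below 0.2 rad and height (world z) of mug between -0.01 and 0.02 m); the robot touches nothing.
It fails at once if the gripper or arm touches an offcut (contact force between any of the fingers, the arm and block above 0.3 N or contact force between any of the fingers, the arm and stub above 0.3 N or contact force between any of the fingers, the arm and ell above 0.3 N).
It fails at once if the spinning top is moved by more than 25 mm (distance of top from where it was at the start of the episode above 0.025 m).
It fails at once if the dish is moved by more than 25 mm (distance of dish from where it was at the start of the episode above 0.025 m).
It fails at once if the can is moved by more than 25 mm (distance of can from where it was at the start of the episode above 0.025 m).
It fails at once if the card box is moved by more than 25 mm (distance of cards from where it was at the start of the episode above 0.025 m).
It also fails if it takes over 69 s, if anything falls off the work surface, if the arm or the gripper's body presses on something with over 40 N, if the wrist force passes 120 N, or if a joint passes its speed limit or range.

## Working session

There is one attempt and no reset: what is moved stays moved. The work goes in short steps, Python scripts to look and compute and a tool call to move; the robot and the scene stay as the last step left them, time stands still between calls to the robot, and variables do not carry over. Pictures are saved under pics/ and viewed, at most 10 in all, crops included, and the job is handed in when it is done.

Besides the shell and the picture viewer there is one more tool, called after ">>>" as name([rows], argument=value, ...), one row to a line, values as JSON. move_arm: Moves the arm, as the interface text tells. Shifts and turns lie within -1 to 1; 1 stands for 0.15 m of shift or 360 degrees of turn. Its arguments: {"type":"object","properties":{"increments":{"type":"array"}},"required":["increments"]}

```bash
mkdir -p pics
python3 - <<'E'
from rig import bot
import cv2
for n in("side","top"):
    cv2.imwrite(f"pics/{n}0.png",bot.capture(n)[:,:,::-1]); print(n,bot.camera_params(n))
print(bot.get_obs())
E
```

```text
side {'fx': 459.09739554027794, 'fy': 459.09739554027794, 'cx': 311.56533732532006, 'cy': 231.30369998484528, 'k1': 0.00475030131879527, 'rvec': array([ 0.32310434, -2.7381912 ,  1.24171312]), 'tvec': array([624.00785074,  83.99595009, 905.90935054])}
top {'fx': 461.13360222522516, 'fy': 461.13360222522516, 'cx': 313.84223092572734, 'cy': 242.10483757625917, 'k1': -0.08711387240257748, 'rvec': array([ 2.16915545, -2.16421786,  0.14414844]), 'tvec': array([ 56.47190095, 598.48784429, 995.87189285])}
{'t': 0.1, 'joint_pos': array([ 1.10427403e+00,  9.17789091e-02,  1.23179730e+00,  4.77757376e-05,
        1.81979533e+00, -5.66958379e-02]), 'qd': array([-1.09858558e-03, -4.47045135e-04, -2.70666168e-03,  7.95635956e-05,
       -1.32515065e-04, -1.94028358e-03]), 'joint_torque': array([ 1.53007048e-03, -4.60218930e+01, -4.19216108e+01, -4.45241267e-05,
        1.06578605e-02, -4.97128951e-05]), 'ee_pos': array([238.95361394, 550.11743893, 248.94872358]), 'tcp_rot': array([-2.52410024e-04,  2.03476379e-01,  9.79079451e-01, -8.53191692e-04]), 'ft_force': array([ 0.20820425,  0.49066417, -0.23801372]), 'ft_torque': array([-0.02858811,  0.05934772, -0.00796672]), 'gripper_force': 0.0, 'gripper_width': 1.002984233036496}
```

View pics/top0.png

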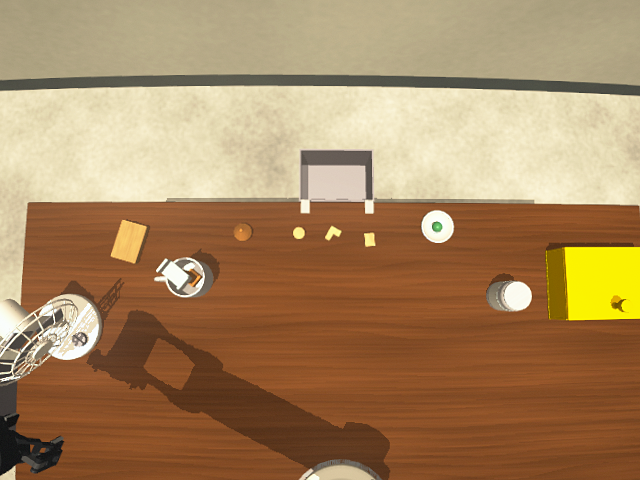

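View pics/side0.png

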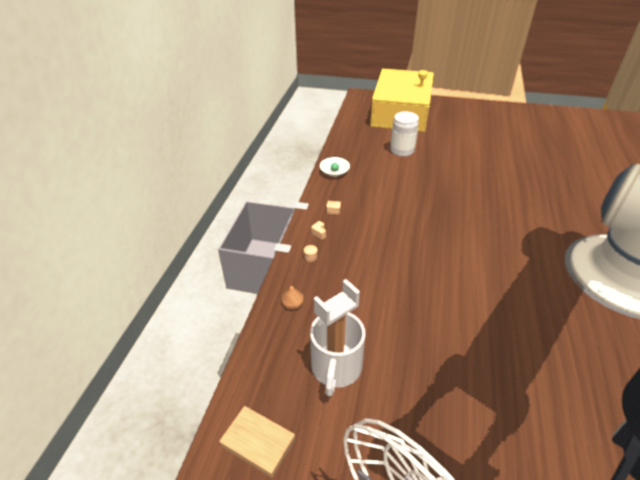

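```bash
cat > h.py <<'E'
from rig import bot
import cv2, numpy as np
P={n:bot.camera_params(n) for n in("side","top")}
def ray(n,uv):
    p=P[n];K=np.array([[p['fx'],0,p['cx']],[0,p['fy'],p['cy']],[0,0,1]])
    q=cv2.undistortPoints(np.array([[uv]],float),K,np.array([p['k1'],0,0,0]))[0,0]
    R=cv2.Rodrigues(p['rvec'])[0]
    return -R.T@p['tvec'], R.T@np.array([*q,1.])
def onz(n,uv,z):
    c,d=ray(n,uv); return (c+d*(z-c[2])/d[2]).round(1)
def tri(us,ut):
    (c,d),(e,f)=ray("side",us),ray("top",ut)
    s=np.linalg.lstsq(np.c_[d,-f],e-c,rcond=None)[0]
    a,b=c+s[0]*d,e+s[1]*f
    return ((a+b)/2).round(1),np.linalg.norm(a-b).round(1)
def proj(n,X):
    p=P[n];K=np.array([[p['fx'],0,p['cx']],[0,p['fy'],p['cy']],[0,0,1]])
    return cv2.projectPoints(np.array([X],float),p['rvec'],p['tvec'],K,np.array([p['k1'],0,0,0]))[0][0,0].round(1)
E
python3 - <<'E'
from h import *
t=cv2.imread("pics/top0.png");s=cv2.imread("pics/side0.png")
a=cv2.resize(t[247:307,145:225],(800,600),interpolation=2)
cv2.imwrite("pics/tc.png",cv2.resize(a,(600,450)))
b=cv2.resize(s[270:400,290:380],None,fx=4.5,fy=4.5,interpolation=2);cv2.imwrite("pics/sc.png",b)
c=np.zeros((600,800,3),np.uint8);c[:450,:400]=cv2.resize(t[250:305,150:220],(400,450),interpolation=2) if 0 else 0
hs=cv2.cvtColor(t,cv2.COLOR_BGR2HSV)
m=((hs[...,0]>12)&(hs[...,0]<32)&(hs[...,2]>170)&(hs[...,1]>50)).astype(np.uint8); m[:208]=0;m[:,520:]=0
for k in cv2.findContours(m,0,1)[0]:
    if cv2.contourArea(k)>15: 
        r=cv2.minAreaRect(k);print(r,onz("top",r[0],20))
print("top",onz("top",(243,232),20),"dish",onz("top",(437,226),15),"can",onz("top",(517,296),100))
print("edge",onz("top",(240,202.5),0),onz("top",(440,203),0),"bin",[onz("top",u,-20) for u in((302,151),(372,151),(302,200),(372,200))])
print("base",proj("top",(0,0,0)), "mugtop c",onz("top",(190,277),90))
E
```

```text
((7.5, 472.5), (13.0, 15.0), 90.0) [ 71.3 752.3  20. ]
((343.9999694824219, 472.0), (13.999998092651367, 59.99999237060547), 90.0) [93.  -9.2 20. ]
((32.055213928222656, 355.956298828125), (13.407231330871582, 48.30308151245117), 42.1844367980957) [337.2 698.6  20. ]
((89.21700286865234, 325.5094299316406), (11.946815490722656, 29.235702514648438), 29.05460548400879) [408.7 565.2  20. ]
((77.80769348144531, 331.0384521484375), (10.816654205322266, 57.41147232055664), 33.6900634765625) [395.8 591.5  20. ]
((68.24998474121094, 303.2500305175781), (30.405588150024414, 29.698484420776367), 45.0) [458.1 617.2  20. ]
((194.09703063964844, 278.23822021484375), (11.427780151367188, 17.94698143005371), 4.398705005645752) [517.3 327.5  20. ]
((369.3713073730469, 239.21286010742188), (13.433002471923828, 10.248882293701172), 84.2894058227539) [607.2 -68.9  20. ]
((298.5, 232.5), (11.0, 11.0), 90.0) [622.1  92.5  20. ]
((332.515380859375, 234.22308349609375), (12.03136920928955, 14.7601318359375), 29.74488067626953) [618.4  15.2  20. ]
((242.4423065185547, 233.71156311035156), (12.94366455078125, 16.277639389038086), 78.69007110595703) [618.9 220.   20. ]
((128.00001525878906, 241.00003051757812), (25.930675506591797, 39.84469223022461), 18.434947967529297) [601.4 483.2  20. ]
((15.56383991241455, 266.2204284667969), (120.4029312133789, 45.27321243286133), 77.6609115600586) [541.5 751.3  20. ]
top [622.8 218.8  20. ] dish [ 639.2 -227.3   15. ] can [ 477.  -371.7  100. ]
edge [695.3 230.2   0. ] [ 696.6 -240.7    0. ] bin [array([827. ,  86.1, -20. ]), array([828.3, -83.9, -20. ]), array([705.9,  85.4, -20. ]), array([706.8, -81.9, -20. ])]
base [339.2 510.4] mugtop c [517.1 319.   90. ]
```

View pics/tc.png

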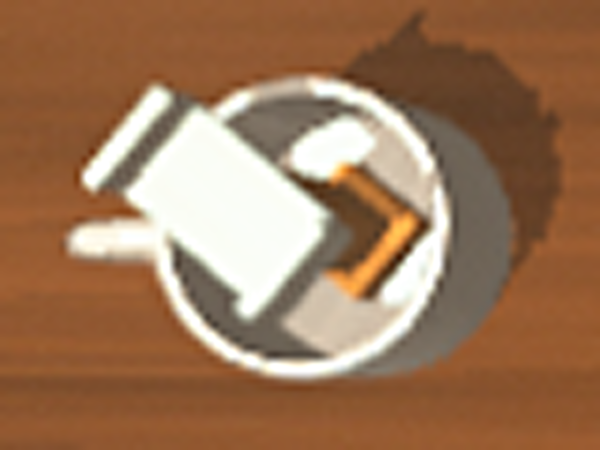

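View pics/sc.png

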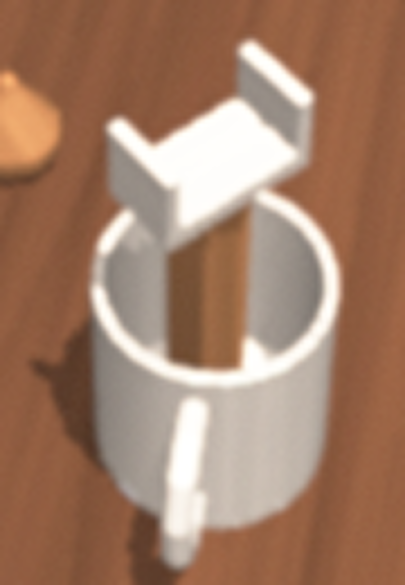

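Run:
```python
from h import *
S=lambda a,b:(290+a/4.5-.4,270+b/4.5-.4); T=lambda a,b:(145+a/7.5-.4,247+b/7.5-.4)
for n,s,t in(("A+x",(115,122),(163,90)),("A-x",(175,188),(90,185)),("B+x",(248,45),(328,218)),("B-x",(310,97),(246,314))):
    print(n,*tri(S(*s),T(*t)))
print("mug top",onz("top",T(302,228),90),"side rim",onz("side",S(216,282),90))
print("handle end", tri(S(180,560),T(72,242)))
print("cams",ray("top",(0,0))[0],ray("side",(0,0))[0])
```

```text
A+x [548.7 344.1 176.9] 0.4
A-x [524.9 363.2 174.1] 1.4
B+x [515.5 300.7 174.7] 1.0
B-x [491.4 320.5 177.2] 0.1
mug top [517.  329.9  90. ] side rim [517.4 333.   90. ]
handle end (array([513.6, 410.6,  43.9]), np.float64(1.6))
cams [ 476.11539697   72.17245658 1058.88756137] [442.09101071 756.57029255 670.27591296]
```

The top view shows the pusher upright in the mug (~185,277), the offcuts at (298,232), (332,234) and (369,239), and the bin at (337,175) with two clips on the table edge. The crops show the head's width running at about 52° in world. I'll move above it now.

>>> move_arm([
  [0.13,-0.33,0,0,0],
  [0.27,-0.67,0,0,0],
  [0.4,-1,0,0,0],
  [0.4,-1,0,0,0],
])

```text
t: 0.6
ee_pos: [300.2, 397.8, 250.1]
tcp_rot: [0.0, 0.205, 0.979, -0.0]
ft_force: [0.1, 0.8, -0.0]
gripper_width: 1.0
gripper_force: 0.0
```

>>> move_arm([
  [0.25,-0.15,0,-0.02,0],
  [0.5,-0.3,0,-0.04,0],
  [0.75,-0.45,0,-0.04,0],
  [0.75,-0.45,0,-0.04,0],
])

```text
t: 1.1
ee_pos: [413.2, 331.9, 248.9]
tcp_rot: [-0.0, 0.326, 0.945, -0.001]
ft_force: [-0.2, 0.8, 1.0]
gripper_width: 0.999
gripper_force: 0.0
```

>>> move_arm([
  [0.3,0,0,0,0],
  [0.6,0,0,0,0],
  [0.72,0,0,0,0],
  [0.72,0,0,0,0],
  [0.72,0,0,0,0],
])

```text
t: 1.72
ee_pos: [518.5, 333.8, 249.9]
tcp_rot: [-0.0, 0.324, 0.946, -0.0]
ft_force: [0.2, 0.6, -0.1]
gripper_width: 1.001
gripper_force: 0.0
```

Run:
```python
from h import *
o=bot.get_obs();print(o['t'],o['ee_pos'],o['tcp_rot'])
s=bot.capture("side");t=bot.capture("top")
a=np.zeros((450,800,3),np.uint8);a[:,:400]=cv2.resize(s[230:400,260:411],(400,450));a[:,400:]=cv2.resize(t[210:300,130:210],(400,450))
cv2.imwrite("pics/above.png",a[:,:,::-1])
```

```text
1.725 [518.46416141 333.75741226 249.88334683] [-3.79181474e-04  3.23933888e-01  9.46079641e-01 -6.71108922e-05]
```

View pics/above.png

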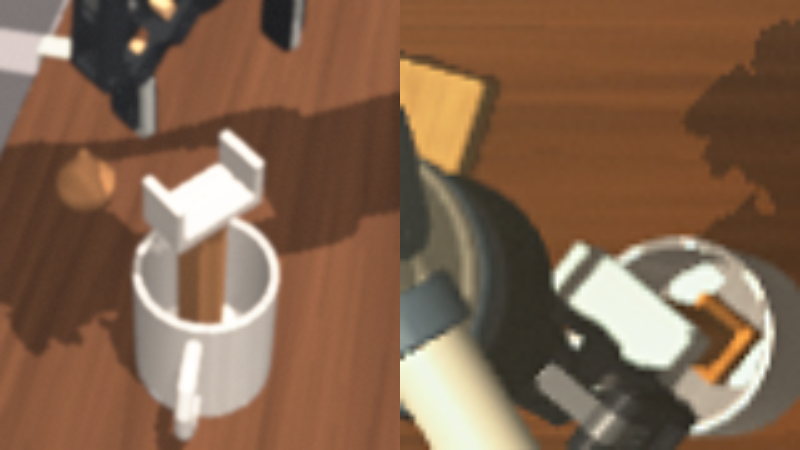

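Fingers line up with the head (tips at crop (140,125) and (290,45) straddling cheeks at (165,215) and (240,155)). Descend and grip.

>>> move_arm([
  [0.01,-0.01,-0.2,0,0],
  [0.01,-0.01,-0.4,0,0],
  [0.01,-0.01,-0.58,0,0],
  [0.01,-0.01,-0.58,0,0],
  [0.01,-0.01,-0.58,0,1],
  [0.01,-0.01,-0.58,0,1],
  [0.01,-0.01,-0.58,0,1],
  [0.01,-0.01,-0.58,0,1],
])

```text
t: 2.82
ee_pos: [521.9, 331.8, 165.7]
tcp_rot: [0.001, 0.325, 0.946, 0.002]
ft_force: [-0.1, 0.2, 5.8]
gripper_width: 0.67
gripper_force: 65.7
```

>>> move_arm([
  [0,0,0,0,1],
  [0,0,0,0,1],
  [0,0,0.1,0,1],
  [0,0,0.1,0,1],
])

```text
t: 3.32
ee_pos: [521.6, 331.6, 179.9]
tcp_rot: [0.001, 0.325, 0.946, 0.001]
ft_force: [-0.5, 0.1, -1.5]
gripper_width: 0.67
gripper_force: 65.0
```

>>> move_arm([
  [0,0,0.25,0,1],
  [0,0,0.5,0,1],
  [0,0,0.72,0,1],
  [0,-0.1,0.72,0,1],
  [-0.2,-0.3,0.72,0.025,1],
  [-0.45,-0.6,0.72,0.05,1],
  [-0.65,-0.85,0.72,0.075,1],
  [-0.87,-1,0.72,0.105,1],
])

```text
t: 4.32
ee_pos: [389.2, 179.1, 283.5]
tcp_rot: [-0.001, -0.001, 1.0, -0.001]
ft_force: [0.2, -0.2, -1.0]
gripper_width: 0.671
gripper_force: 65.4
```

>>> move_arm([
  [0,-0.2,0,0.0,1],
  [0,-0.4,-0.2,0,1],
  [0,-0.6,-0.4,0,1],
  [0,-0.6,-0.6,0,1],
  [0,-0.6,-0.7,0,1],
  [0,-0.6,-0.75,0,1],
  [0,-0.6,-0.75,0,1],
])

```text
t: 5.2
ee_pos: [390.5, 91.5, 173.4]
tcp_rot: [-0.0, 0.001, 1.0, -0.0]
ft_force: [0.7, 0.8, -0.6]
gripper_width: 0.668
gripper_force: 65.2
```

Run:
```python
from h import *
o=bot.get_obs();print(o['t'],o['ee_pos'],o['tcp_rot'],o['joint_pos'])
s=bot.capture("side");t=bot.capture("top")
a=np.zeros((480,800,3),np.uint8);a[:,:400]=cv2.resize(s[120:360,300:500],(400,480));a[:,400:]=t[150:450,150:400].repeat(1,0)[:, :].copy().__class__ is None or cv2.resize(t[170:410,150:350],(400,480))
cv2.imwrite("pics/held.png",a[:,:,::-1])
```

```text
5.2 [390.48252317  91.47965835 173.38133804] [-1.34131879e-04  9.20160128e-04  9.99999565e-01 -6.82633478e-05] [ 1.45322312e-01 -4.65096798e-01  1.85500039e+00 -9.75745817e-05
  1.75197435e+00 -1.42365126e+00]
```

View pics/held.png

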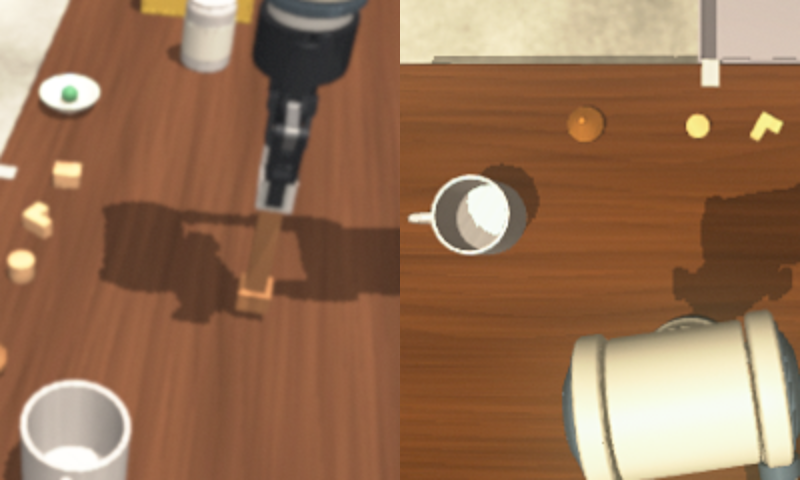

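>>> move_arm([
  [0,0,-0.05,0,1],
  [0,0,-0.09,0,1],
  [0,0,-0.09,0,1],
])

```text
t: 5.68
ee_pos: [391.0, 91.5, 160.7]
tcp_rot: [0.001, 0.001, 1.0, 0.0]
ft_force: [-0.0, 0.0, 3.0]
gripper_width: 0.667
gripper_force: 65.9
```

>>> move_arm([
  [0.05,0,-0.015,0,1],
  [0.1,0,-0.018,0,1],
  [0.19,0,-0.02,0,1],
  [0.28,0,-0.03,0,1],
  [0.375,0,-0.05,0,1],
  [0.46,0,-0.075,0,1],
  [0.55,0,-0.11,0,1],
  [0.55,0,-0.11,0,1],
])

```text
t: 6.68
ee_pos: [474.0, 91.5, 144.2]
tcp_rot: [0.001, 0.001, 1.0, 0.0]
ft_force: [-0.1, 0.5, 5.7]
gripper_width: 0.668
gripper_force: 71.1
```

Run:
```python
from h import *
s=bot.capture("side")
cv2.imwrite("pics/tilt.png",cv2.resize(s[120:360,260:460],(500,600))[:,:,::-1])
```

```text
(no output)
```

View pics/tilt.png

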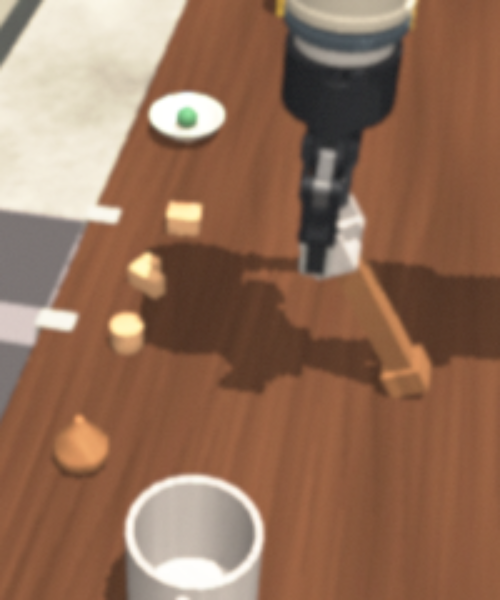

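The picture shows the pusher leaning about 30° toward +x with its butt on the table at crop (405,375). Continue the arc.

>>> move_arm([
  [0.155,0,-0.09,0,1],
  [0.23,0,-0.15,0,1],
  [0.3,0,-0.21,0,1],
  [0.36,0,-0.28,0,1],
  [0.415,0,-0.355,0,1],
  [0.465,0,-0.43,0,1],
  [0.51,0,-0.515,0,1],
  [0.51,0,-0.515,0,1],
])

```text
t: 7.72
ee_pos: [551.1, 91.4, 66.9]
tcp_rot: [0.001, 0.001, 1.0, 0.0]
ft_force: [2.7, 0.7, 4.7]
gripper_width: 0.667
gripper_force: 86.6
```

>>> move_arm([
  [0.03,0,-0.09,0,1],
  [0.06,0,-0.17,0,1],
  [0.075,0,-0.23,0,1],
  [0.085,0,-0.28,0,1],
  [0.085,0,-0.28,0,1],
])

```text
t: 8.35
ee_pos: [563.2, 91.4, 24.8]
tcp_rot: [0.001, 0.001, 1.0, 0.0]
ft_force: [3.0, -0.3, 5.3]
gripper_width: 0.664
gripper_force: 91.1
```

>>> move_arm([
  [0,0,0,0,0.15],
  [0,0,0,0,0.0],
  [0,0,0,0,0],
  [0,0,0.2,0,0],
  [0,0,0.5,0,0],
  [-0.3,0,0.7,0,0],
  [-0.6,0,0.7,0,0],
  [-0.6,0,0.7,0,0],
])

```text
t: 9.35
ee_pos: [470.2, 91.4, 129.2]
tcp_rot: [-0.0, 0.001, 1.0, 0.0]
ft_force: [0.3, 0.3, 0.2]
gripper_width: 1.002
gripper_force: 0.0
```

Run:
```python
from h import *
o=bot.get_obs();print(o['t'],o['ee_pos'],o['tcp_rot'])
s=bot.capture("side");t=bot.capture("top")
a=np.zeros((480,800,3),np.uint8);a[:,:400]=cv2.resize(s[120:360,280:480],(400,480));a[:,400:]=cv2.resize(t[170:410,200:400],(400,480))
cv2.imwrite("pics/flat.png",a[:,:,::-1])
```

```text
9.35 [470.2342314   91.43044991 129.18947073] [-5.87019970e-05  8.65752332e-04  9.99999623e-01  1.43168594e-05]
```

View pics/flat.png

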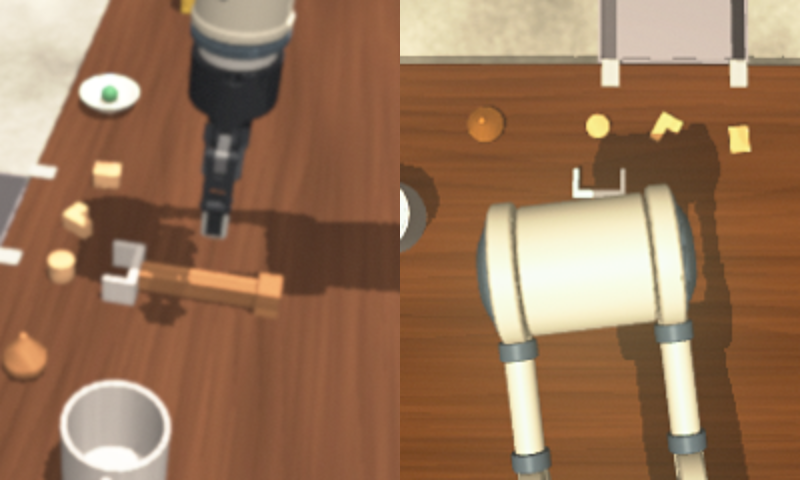

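The picture shows the pusher lying flat along x, scoop facing the stub (crop right (600,180), stub (597,125)). Now grip the handle.

>>> move_arm([
  [0.03,0,-0.3,0,0],
  [0.03,0,-0.55,0,0],
  [0.03,0,-0.71,0,0],
  [0.03,0,-0.71,0,0],
  [0.03,0,-0.71,0,1],
  [0.03,0,-0.71,0,1],
  [0.03,0,-0.71,0,1],
  [0.03,0,-0.71,0,1],
])

```text
t: 10.45
ee_pos: [477.5, 91.4, 23.9]
tcp_rot: [0.001, 0.001, 1.0, 0.0]
ft_force: [0.8, 0.1, -0.3]
gripper_width: 0.219
gripper_force: 59.7
```

>>> move_arm([
  [0,0,0,0,1],
  [0,0,0,0,1],
  [0,0,0,0,1],
  [0,0,0,0,1],
])

```text
t: 10.95
ee_pos: [477.4, 91.4, 23.8]
tcp_rot: [0.001, 0.001, 1.0, 0.0]
ft_force: [-0.4, 0.3, 5.8]
gripper_width: 0.216
gripper_force: 60.6
```

Run:
```python
from h import *
o=bot.get_obs();print(o['t'],o['ee_pos'])
t=bot.capture("top");print([onz("top",(200+a/2,170+b/2),30) for a,b in((576,170),(622,170))])
print("clips",[onz("top",(200+a/2,170+b/2),5) for a,b in((602,86),(620,86),(730,86),(747,86))])
print("bin inner y",[onz("top",(200+a/2,170+b/2),-20) for a,b in((602,40),(745,40))])
```

```text
10.95 [477.41855867  91.42025828  23.75513688]
[array([ 570.6, -339.6,   30. ]), array([ 570.6, -394.1,   30. ])]
clips [array([ 672.8, -386. ,    5. ]), array([ 673. , -408.2,    5. ]), array([ 674.4, -546.7,    5. ]), array([ 674.6, -568.6,    5. ])]
bin inner y [array([ 734.6, -399.9,  -20. ]), array([ 737.4, -585.7,  -20. ])]
```

>>> move_arm([
  [0,0,0.014,0,1],
  [0,-0.15,0.014,0,1],
  [0,-0.3,0.014,0,1],
  [0,-0.45,0.014,0,1],
  [0,-0.52,0.014,0,1],
  [0,-0.52,0.014,0,1],
])

```text
t: 11.75
ee_pos: [476.5, 13.1, 24.4]
tcp_rot: [-0.0, 0.002, 1.0, 0.0]
ft_force: [-0.1, 0.3, -1.0]
gripper_width: 0.224
gripper_force: 59.9
```

Run:
```python
from h import *
o=bot.get_obs();print(o['t'],o['ee_pos'],o['ft_force'])
s=bot.capture("side");t=bot.capture("top")
a=np.zeros((480,800,3),np.uint8);a[:,:400]=cv2.resize(s[120:360,260:460],(400,480));a[:,400:]=cv2.resize(t[180:280,280:380],(400,400),interpolation=2).repeat(1,0) if 0 else cv2.resize(t[180:300,280:380],(400,480),interpolation=2)
cv2.imwrite("pics/pre.png",a[:,:,::-1])
```

```text
11.75 [476.51882205  13.06901238  24.41175224] [-0.09324011  0.27179677 -0.97680881]
```

View pics/pre.png

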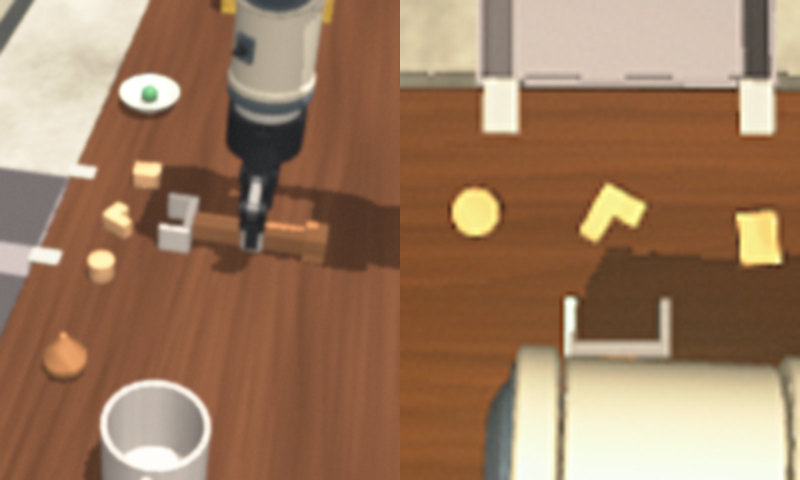

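The scoop (crop 564–670) is centred on the ell (580–645); the clips lie at 482–519 and 740–775. Sweep the ell.

>>> move_arm([
  [0.15,0.01,0,0,1],
  [0.3,0.01,0,0,1],
  [0.43,0.01,0,0,1],
  [0.55,0.01,0,0,1],
  [0.67,0.01,0,0,1],
  [0.8,0.01,0,0,1],
  [0.92,0.01,0,0,1],
  [1,0.01,0,0,1],
])

```text
t: 12.85
ee_pos: [627.4, 15.8, 24.5]
tcp_rot: [-0.0, 0.001, 1.0, 0.0]
ft_force: [-0.7, -0.1, -1.1]
gripper_width: 0.223
gripper_force: 59.9
```

>>> move_arm([
  [0.1,0,0,0,1],
  [0.17,0,0,0,1],
  [0.17,0,0,0,1],
  [0.17,0,0,0,1],
  [-0.1,0,0,0,1],
  [-0.4,0,0,0,1],
  [-0.7,0,0,0,1],
  [-1,0,0,0,1],
])

```text
t: 13.85
ee_pos: [475.0, 14.8, 24.8]
tcp_rot: [0.0, 0.001, 1.0, -0.0]
ft_force: [0.5, 0.3, 0.1]
gripper_width: 0.217
gripper_force: 59.9
```

Run:
```python
from h import *
o=bot.get_obs();print(o['t'],o['ee_pos'],o['ft_force'])
t=bot.capture("top")
cv2.imwrite("pics/e1.png",cv2.resize(t[145:295,250:400],(600,600),interpolation=2)[:,:,::-1])
```

```text
13.85 [474.97447671  14.8482695   24.78932093] [0.45341495 0.31793809 0.12365732]
```

View pics/e1.png

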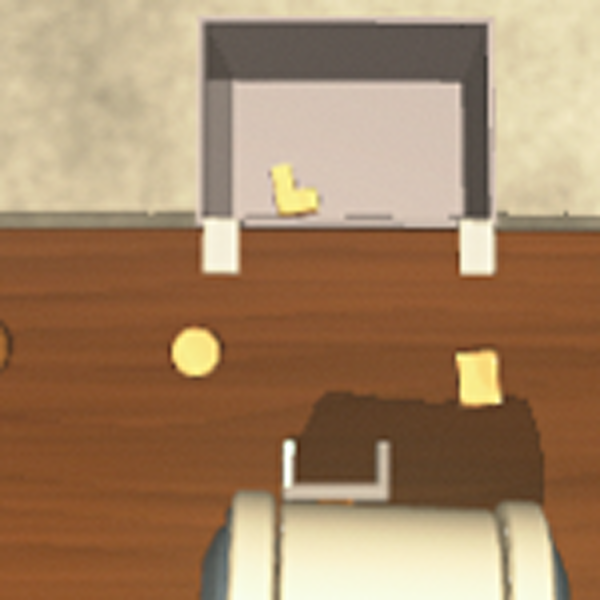

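The ell lies in the bin (picture (295,190)); stub at (196,352) and block at (479,378) remain. Stub next: capture it, slide it inward, push it over.

>>> move_arm([
  [0,0.2,0,0,1],
  [0,0.4,0,0,1],
  [0,0.5,0,0,1],
  [0.1,0.5,0,0,1],
  [0.22,0.5,0,0,1],
  [0.34,0.5,0,0,1],
  [0.45,0.5,0,0,1],
  [0.45,0.5,0,0,1],
])

```text
t: 14.9
ee_pos: [544.9, 89.4, 24.6]
tcp_rot: [-0.0, 0.001, 1.0, -0.0]
ft_force: [-0.2, -0.2, -1.3]
gripper_width: 0.221
gripper_force: 60.7
```

>>> move_arm([
  [0.02,-0.05,0,0,1],
  [0.04,-0.12,0,0,1],
  [0.06,-0.19,0,0,1],
  [0.08,-0.26,0,0,1],
  [0.1,-0.33,0,0,1],
  [0.12,-0.4,0,0,1],
  [0.14,-0.46,0,0,1],
  [0.15,-0.46,0,0,1],
])

```text
t: 15.9
ee_pos: [567.0, 20.1, 24.8]
tcp_rot: [-0.0, 0.002, 1.0, -0.0]
ft_force: [-0.3, -0.1, -1.2]
gripper_width: 0.221
gripper_force: 60.7
```

```bash
cat >> h.py <<'E'
def pale(z=20):
    t=cv2.cvtColor(cv2.cvtColor(bot.capture("top"),cv2.COLOR_RGB2BGR),cv2.COLOR_BGR2HSV)
    m=((t[...,0]>15)&(t[...,0]<32)&(t[...,2]>170)&(t[...,1]>70)).astype(np.uint8)
    for k in cv2.findContours(m[140:300,220:420],0,1)[0]:
        if cv2.contourArea(k)>15:
            c=np.add(cv2.minAreaRect(k)[0],(220,140)); print(c.round(1),cv2.contourArea(k),"z20",onz("top",c,z),"z-140",onz("top",c,-140))
E
python3 - <<'E'
from h import *
pale()
o=bot.get_obs();print(o['t'],o['ee_pos'],o['ft_force'])
E
```

```text
[323.3 191.6] 79.0 z20 [717.3  36.   20. ] z-140 [ 754.5   30.4 -140. ]
15.95 [567.07283326  20.57509282  24.77762407] [-0.56716474 -0.33772849 -1.13094691]
```

>>> move_arm([
  [0.12,0,0,0,1],
  [0.24,0,0,0,1],
  [0.36,0,0,0,1],
  [0.47,0,0,0,1],
  [0.54,0,0,0,1],
  [0.54,0,0,0,1],
  [0.54,0,0,0,1],
  [0.3,0,0,0,1],
])

```text
t: 16.95
ee_pos: [612.0, 20.8, 24.4]
tcp_rot: [0.0, 0.001, 1.0, -0.0]
ft_force: [-1.4, -0.3, -0.1]
gripper_width: 0.216
gripper_force: 60.7
```

>>> move_arm([
  [-0.3,0,0,0,1],
  [-0.6,0,0,0,1],
  [-0.9,0,0,0,1],
  [-0.95,0,0,0,1],
  [-0.95,0,0,0,1],
])

```text
t: 17.58
ee_pos: [469.8, 20.8, 25.5]
tcp_rot: [0.001, 0.001, 1.0, -0.0]
ft_force: [-0.1, 0.8, -0.8]
gripper_width: 0.216
gripper_force: 60.7
```

Run:
```python
from h import *
pale()
o=bot.get_obs();print(o['t'],o['ee_pos'],o['ft_force'])
```

```text
[369.4 239.1] 113.0 z20 [607.5 -68.9  20. ] z-140 [ 627.8  -90.6 -140. ]
[325.5 189. ] 137.0 z20 [723.5  30.9  20. ] z-140 [ 761.6   24.6 -140. ]
17.625 [470.34593361  20.79920164  25.56981785] [ 0.72234163 -0.1375541  -1.65729192]
```

>>> move_arm([
  [0,-0.2,0,0,1],
  [0,-0.4,0,0,1],
  [0,-0.6,0,0,1],
  [0,-0.6,0,0,1],
  [0.12,-0.6,0,0,1],
  [0.25,-0.6,0,0,1],
  [0.4,-0.6,0,0,1],
  [0.4,-0.6,0,0,1],
])

```text
t: 18.62
ee_pos: [530.8, -68.5, 24.6]
tcp_rot: [0.0, 0.001, 1.0, 0.0]
ft_force: [-0.3, -1.1, -1.2]
gripper_width: 0.218
gripper_force: 60.7
```

>>> move_arm([
  [0.03,0.04,0,0,1],
  [0.06,0.09,0,0,1],
  [0.09,0.15,0,0,1],
  [0.12,0.21,0,0,1],
  [0.15,0.27,0,0,1],
  [0.18,0.33,0,0,1],
  [0.2,0.36,0,0,1],
  [0.2,0.36,0,0,1],
])

```text
t: 19.62
ee_pos: [559.5, -14.8, 24.8]
tcp_rot: [-0.0, 0.001, 1.0, -0.0]
ft_force: [-0.3, -0.4, -1.4]
gripper_width: 0.22
gripper_force: 60.7
```

>>> move_arm([
  [0.12,0,0,0,1],
  [0.24,0,0,0,1],
  [0.36,0,0,0,1],
  [0.48,0,0,0,1],
  [0.6,0,0,0,1],
  [0.62,0,0,0,1],
  [0.62,0,0,0,1],
  [0.62,0,0,0,1],
])

```text
t: 20.62
ee_pos: [651.7, -15.3, 24.7]
tcp_rot: [-0.0, 0.001, 1.0, -0.0]
ft_force: [0.1, -0.5, -1.6]
gripper_width: 0.218
gripper_force: 60.7
```

>>> move_arm([
  [-0.3,0,0,0,1],
  [-0.6,0,0,0,1],
  [-0.9,0,0,0,1],
  [-1,0,0,0,1],
  [-1,0,0,0,1],
])

```text
t: 21.25
ee_pos: [501.4, -15.1, 25.1]
tcp_rot: [0.0, 0.001, 1.0, -0.0]
ft_force: [1.0, 0.7, -1.0]
gripper_width: 0.221
gripper_force: 60.7
```

Run:
```python
from h import *
pale()
o=bot.get_obs();print(o['t'],o['ee_pos'],o['ft_force'])
```

```text
[325.5 189. ] 136.5 z20 [723.5  30.9  20. ] z-140 [ 761.6   24.6 -140. ]
[347.  184.5] 78.5 z20 [734.4 -18.8  20. ] z-140 [ 774.2  -32.8 -140. ]
21.3 [502.26298042 -15.18042284  25.29340775] [ 0.35751146  0.53081922 -1.13145573]
```

Three pieces in the bin. Lay the pusher down, release and retreat.

>>> move_arm([
  [0,0,-0.012,0,1],
  [0,0,-0.012,0,1],
  [0,0,-0.012,0,0.4],
  [0,0,-0.012,0,0],
  [0,0,-0.012,0,0],
  [0,0,-0.012,0,0],
  [0,0,0.3,0,0],
  [0,0,0.6,0,0],
])

```text
t: 22.3
ee_pos: [501.8, -15.1, 115.4]
tcp_rot: [-0.001, 0.001, 1.0, 0.0]
ft_force: [1.1, 0.1, 1.0]
gripper_width: 1.0
gripper_force: 0.0
```

>>> move_arm([
  [-0.2,-0.3,0.3,0,0],
  [-0.4,-0.6,0.5,0,0],
  [-0.6,-1,0.5,0,0],
  [-0.6,-1,0.5,0,0],
  [-0.6,-1,0.5,0,0],
])

```text
t: 22.92
ee_pos: [412.2, -165.3, 189.6]
tcp_rot: [0.0, 0.002, 1.0, 0.0]
ft_force: [0.0, 0.2, 0.4]
gripper_width: 1.0
gripper_force: 0.0
```

Run:
```python
from h import *
pale()
o=bot.get_obs();print(o['t'],o['ee_pos'],o['ft_force'],o['gripper_width'])
# pusher head (bright) and mug, pixelwise
for n in("top","side"):
    t=bot.capture(n);m=((t.min(2)>185)&(t.max(2).astype(int)-t.min(2)<45)).astype(np.uint8)
    for k in cv2.findContours(m,0,1)[0]:
        if cv2.contourArea(k)>25: print(n,cv2.boundingRect(k))
print(proj("side",(580,-15,15)),proj("top",(580,-15,15)),proj("side",(517,331,90)))
h=cv2.cvtColor(bot.capture("side"),cv2.COLOR_RGB2HSV)
m=((h[...,0]<18)&(h[...,1]>100)&(h[...,2]>150)).astype(np.uint8)
for k in cv2.findContours(m,0,1)[0]:
    if cv2.contourArea(k)>40: print("wood",cv2.minAreaRect(k))
print(proj("side",(425,-15,25)),proj("side",(565,-15,25)))
```

```text
[346.5 278. ] 79.0 z20 [519.  -16.1  20. ] z-140 [ 525.6  -29.7 -140. ]
[325.5 189. ] 136.0 z20 [723.5  30.9  20. ] z-140 [ 761.6   24.6 -140. ]
[347.  184.5] 78.5 z20 [734.4 -18.8  20. ] z-140 [ 774.2  -32.8 -140. ]
22.975 [ 412.52448223 -164.58276093  189.43098939] [-0.41853116  0.29877648 -0.12331709] 1.0020638026685573
top (418, 469, 20, 11)
top (398, 447, 24, 33)
top (497, 412, 31, 44)
top (422, 375, 31, 46)
top (543, 355, 30, 47)
top (477, 324, 81, 69)
top (43, 324, 24, 14)
top (463, 315, 32, 49)
top (39, 304, 16, 21)
top (0, 304, 39, 53)
top (49, 303, 50, 57)
top (504, 282, 28, 28)
top (155, 258, 50, 39)
top (334, 243, 26, 14)
top (422, 211, 32, 32)
top (365, 200, 8, 13)
top (300, 200, 9, 13)
top (108, 183, 31, 17)
top (527, 182, 40, 21)
top (356, 118, 15, 9)
top (385, 108, 12, 9)
top (383, 98, 12, 8)
side (347, 448, 36, 32)
side (166, 440, 15, 8)
side (346, 438, 38, 12)
side (164, 430, 11, 10)
side (354, 421, 100, 59)
side (327, 358, 10, 32)
side (72, 338, 21, 17)
side (310, 310, 55, 47)
side (129, 288, 10, 18)
side (580, 267, 17, 23)
side (246, 240, 44, 15)
side (618, 210, 2
[... 3291 characters left out ...]
196533203125), 66.37062072753906)
wood ((506.0757141113281, 160.6459503173828), (102.67536163330078, 12.63296890258789), 81.02737426757812)
wood ((591.8500366210938, 164.04998779296875), (123.32882690429688, 16.760072708129883), 71.56504821777344)
wood ((471.9728088378906, 151.064208984375), (98.55770111083984, 15.532193183898926), 86.42366790771484)
wood ((347.5821838378906, 113.71918487548828), (7.945016384124756, 30.455896377563477), 24.443954467773438)
wood ((489.3878173828125, 50.24439239501953), (76.40455627441406, 102.8215560913086), 2.862405300140381)
wood ((421.2115478515625, 34.94230651855469), (16.473756790161133, 72.75908660888672), 11.309932708740234)
[411.9 228.5] [347.4 219.4]
```

```bash
python3 -c "
from rig import bot
print(bot.sign_off())"
```

```text
the job is handed in; nothing more can be done
None
```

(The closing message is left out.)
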